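# Show where the stray tee fitting belongs

## Task

A trainee is tidying the tube fittings: point out to them the three-way (tee) fitting that lies on the bench, then the one vacant pocket of the grey kit tray where it goes. Point each time with the fingertips from above, over the middle and only a finger's width or two clear of it, stay there for two seconds, and finish still pointing at the pocket. Touch and move nothing at all, and do not bring the fingertips low over any other fitting: travel from one to the other with the hand well raised.

Things in the scene. Friction and masses are not known exactly. Their poses are not given: they have to be found in the camera images.
- tee_top (a point): Middle of the upper side of the tee: a three-way metal tube fitting, 60 mm long (along its y) and 28 mm wide with its side branch, 16 mm high, lying loose on the bench, outside the tray, tilted by a few degrees at most. The point is 16 mm above the bench.
- tray: Shallow grey open kit tray, 100 mm (x) by 236 mm (y) and 18 mm high, fixed to the bench; small lugs at its ends make it 262 mm long. Origin under its centre, z up. Four equal pockets in a row along its y, each 92 x 54 mm inside, 58 mm from centre to centre, floor 4 mm thick. Three hold a straight fitting each, one is vacant.
- vacant_pocket (a point): Centre of the mouth of the tray's vacant pocket (any of the four), at the height of the rim, 18 mm above the bench; z points up. In it lies only a dark foam liner, 2 mm thick, with a T-shaped outline, its upper side 12 mm below this point.
- fit_a_top (a point): Middle of the upper side of a straight tube fitting, a hexagonal bar 60 mm long (along its y), 16 mm wide and 14 mm high, loose in a pocket of the tray, lying along the pocket. The point is 18 mm above the bench.
- fit_b_top (a point): The same for the second straight fitting in the tray.
- fit_c_top (a point): The same for the third straight fitting in the tray.
- spare_straight_top (a point): Middle of the upper side of one more straight fitting of the same size, lying loose on the bench near the tee. The point is 14 mm above the bench.

How it is judged:
By the outcome, as a careful person would: the job done as asked, in the order asked, and still so for the second after the job is handed in, with the robot touching nothing.
It also fails if it takes over 40 s, if anything falls off the work surface, if the arm or the gripper's body presses on something with over 40 N, if the wrist force passes 120 N, or if a joint passes its speed limit or range.

## Robot

A 6-joint arm with a two-finger parallel gripper is mounted at the origin on a cart in front of the work surface, level with it; the furniture and walls round the work are solid. World frame = base frame: x ahead of the robot, y to its left, z up, the work surface at z = 0. Lengths are in m, angles in rad, forces in N, time in s.
With the tool pointing down it reaches from about 0.325 to 0.9 m from the base axis. Payload 6.1 kg.
Tool frame: the origin (TCP) lies midway between the tips of the shut fingers; the grasp point (between the pads) lies ctrl.hold_point_z behind it (ctrl.hold_point_z is the distance from the TCP to the grasp point, in m); z points along the fingers, y is the line along which they close (so a half turn about z gives the same grasp; the last joint's range is limited). The gripper opens to 85 mm and grips with 20 to 120 N. Pads are 22 mm wide; open, the fingers measure 114 mm over their backs; the gripper's body (76 mm by 85 mm) begins 54 mm behind the grasp point. The pads swing forward as they close: fully open they stand 13 mm farther back than shut.
Start: joints at [1.041, 0.22, 1.526, -0, 1.395, -0.126], TCP at [0.246, 0.575, 0.231] pointing down, gripper open.
Joint ranges: [-2.98, 2.98], [-0.91, 2.08], [0.09, 2.57], [-1.24, 4.39], [0.2, 2.65], [-2.68, 2.68]. Speed limits (rad/s): [2.57, 2.57, 3.01, 3.14, 3.14, 3.14].

## Interface

Orientations are given as a rotation vector (axis times angle).
In Python, from workcell import ctrl, viewer, order, look_for, silhouettes gives the robot as it stands. The module is installed in compiled form; this text tells all that it offers.
- The arm moves only by the shell command python3 -m jog 'ROWS' [FORCE]. ROWS is JSON, a list of rows, each a list of 3 entries, a list of its own where there are three numbers: the shift along the world's x, y, z in cm, then the turn, a rotation vector about the world's x, y, z in degrees, then the closure, from 0 (fully open) to 1 (shut). In form: [[[dx, dy, dz], [rx, ry, rz], hand], ...]. A call has 1 to 8 rows; each row shifts and turns the commanded pose from where the row before left it; what a row does not reach is not made up. A row lasts 1/8 s, in which the tool goes at most 62.5 mm and 10.7 degrees, less where a joint would pass 70% of its speed; a pose out of reach is approached as far as the arm can. A call is refused whole if a number of a shift passes 6.25 or a number of a turn 10.7, either way. A call with a gripper value outside its range is refused whole. The fingers move at their own pace and stop on an object; FORCE is the grip in N (left out, the last holds). Time passes only in rows, so rows that do not move let the fingers close. It gives the time, the measured TCP pose, the force, the opening and the grip force at its end, in the units of the state.
- ctrl.get_obs(): the state, without advancing time (a new reading comes with each control period).
- viewer.capture(name): name is "scene" or "side" or "wrist"; returns a dict with "image" (420x560x3 uint8, red, green, blue), "intrinsics" (3x3 intrinsics, pixels), "world_from_camera" (4x4, takes a point from camera to world coordinates); the wrist camera has in their place "mount" (4x4, takes a point from camera to tool coordinates, whose origin is the TCP and whose axes are the flange's). Camera axes: x right, y down, z forward; pixel columns grow to the right and rows downward; lengths in m; the calibration is good to about 2 mm. The wrist camera is an equidistant fisheye: a pixel r from the principal point sees the ray r / f radians off the axis. A picture is of the moment at which its call begins: read the wrist's pose just before it. There is no depth.
- order.finish_job(): hands the job in; it is judged then, once.
Trained networks look in a picture, given as the dict that the camera call returned (one of the last four; its "shot" number tells which), for a name from the list of things; names that differ only in an ending like _2 or _b are one class to them, and where a whole thing is asked for, a point or a joint stands for the part that bears it (a point fixed in the world has none). Each returns a list of dicts, best first, with "confidence" (0 to 1); they miss things now and then, are a little off and sometimes report something else, mostly with a low value. They report only what shows in the picture. A call takes as long as a camera call.
- look_for(picture, label): "point" ([row, column] in pixels, amid what is visible of it).
- silhouettes(picture, label): "mask" (420x560 bool, what is visible of it) and "point" ([row, column] in pixels, amid what is visible of it).
The state is a dict: "time_s": time; "q": joint angles; "dq": joint speeds; "joint_torque": joint torques, N m; "position": TCP position; "eef_rot": TCP orientation; "wrist_force": force on the tool from outside, world axes, zero at the start; "ft_torque": the same for the moment, N m; "grip_width": finger opening in m; "grip_force": force on a finger pad.
Only numpy, scipy, OpenCV 4.12 (cv2) and the standard library are available. Lean on these libraries where they do the work, as an engineer would, in place of code of your own. Each camera call takes 0.05 s, during which the arm holds its last target. There are 200 camera calls.

## Working session

There is one attempt and no reset: what is moved stays moved. The work goes in short steps, Python scripts to look and compute and a shell command to move; the robot and the scene stay as the last step left them, time stands still between calls to the robot, and variables do not carry over. Pictures are saved under pics/ and viewed, at most 10 in all, crops included, and the job is handed in when it is done.

```bash
mkdir -p pics; cat > h.py <<'E'
import numpy as np, cv2
from workcell import ctrl, viewer, order, look_for, silhouettes
def world(p, rc, z):
    K=p["intrinsics"];T=np.array(p["world_from_camera"])
    d=T[:3,:3]@np.linalg.solve(np.array(K),[rc[1],rc[0],1.]);o=T[:3,3]
    return o+d*(z-o[2])/d[2]
E
python3 - <<'E'
from h import *
np.set_printoptions(precision=3,suppress=True)
o=ctrl.get_obs();print(o["time_s"],o["position"],o["eef_rot"],o["grip_width"],ctrl.hold_point_z)
ims=[]
for c in("scene","side"):
    p=viewer.capture(c);cv2.imwrite(f"pics/{c}.png",p["image"][:,:,::-1])
    print(c,np.array(p["world_from_camera"])[:3,3])
    for l,z in(("tee_top",.016),("vacant_pocket",.018),("fit_a_top",.018),("spare_straight_top",.014),("tray",.018)):
        for r in look_for(p,l)[:5]: print(l,np.round(r["point"]),round(r["confidence"],2),world(p,r["point"],z))
E
```

```text
0.0 [0.245 0.574 0.23 ] [-0.63  -3.077  0.003] 0.08519453694012986 0.0187
scene [0.204 0.503 0.523]
tee_top [313. 276.] 0.97 [0.441 0.087 0.016]
vacant_pocket [172. 347.] 0.88 [ 0.503 -0.292  0.018]
fit_a_top [206. 334.] 0.68 [ 0.478 -0.176  0.018]
tray [207. 335.] 0.88 [ 0.476 -0.176  0.018]
side [0.315 0.652 0.397]
tee_top [304. 303.] 0.85 [0.442 0.101 0.016]
vacant_pocket [201. 312.] 0.62 [ 0.518 -0.279  0.018]
fit_a_top [223. 314.] 0.53 [ 0.49  -0.169  0.018]
spare_straight_top [280. 172.] 0.64 [0.648 0.097 0.014]
tray [228. 316.] 0.84 [ 0.48  -0.149  0.018]
```

View pics/scene.png

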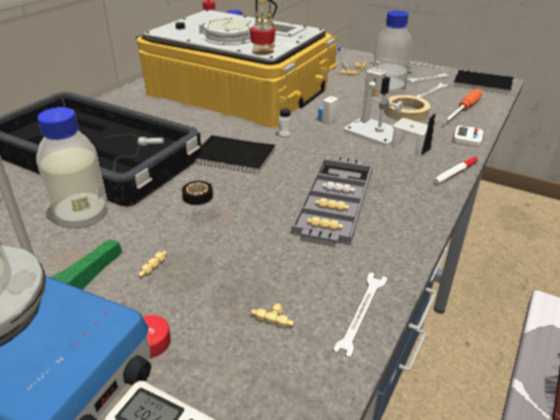

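View pics/side.png

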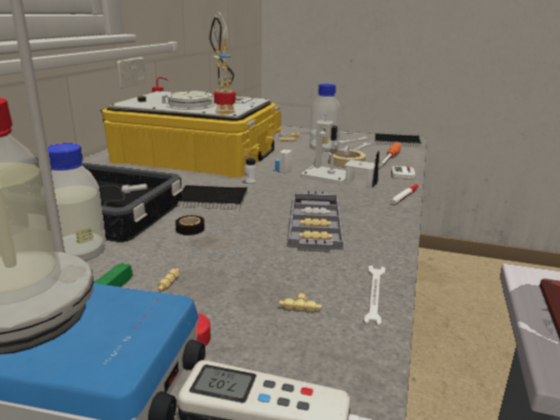

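The scene view shows the tee at about (316,272), the wrench at (312,362), and the tray at (200,335), whose far pocket (172,347) is dark and vacant. The spare straight is at (263,153). I'll check the travel corridor with the wrist camera.

```bash
cat >> h.py <<'E'
from scipy.spatial.transform import Rotation as R
def wcap():
    o=ctrl.get_obs();p=viewer.capture("wrist")
    B=np.eye(4);B[:3,:3]=R.from_rotvec(o["eef_rot"]).as_matrix();B[:3,3]=o["position"]
    p["world_from_camera"]=B@np.array(p["mount"]);return o,p
def wworld(p,rc,z):
    K=np.array(p["intrinsics"]);T=p["world_from_camera"]
    a=np.array([(rc[1]-K[0,2])/K[0,0],(rc[0]-K[1,2])/K[1,1]]);r=np.linalg.norm(a)
    d=T[:3,:3]@np.array([*(a/max(r,1e-9)*np.sin(r)),np.cos(r)]);q=T[:3,3]
    return q+d*(z-q[2])/d[2]
E
python3 - <<'E'
from h import *
np.set_printoptions(precision=3,suppress=True)
o,p=wcap();cv2.imwrite("pics/w0.png",p["image"][:,:,::-1])
p=viewer.capture("scene")
for n,rc,z in(("plate corner",(420,70),.1),("plate right",(375,148),.1),("flask edge",(255,45),.12),("pH",(390,140),.03),("wrench",(312,362),0)):print(n,world(p,rc,z))
E
```

```text
plate corner [0.498 0.36  0.1  ]
plate right [0.47  0.289 0.1  ]
flask edge [0.68 0.23 0.12]
pH [0.508 0.273 0.03 ]
wrench [0.347 0.013 0.   ]
```

View pics/w0.png

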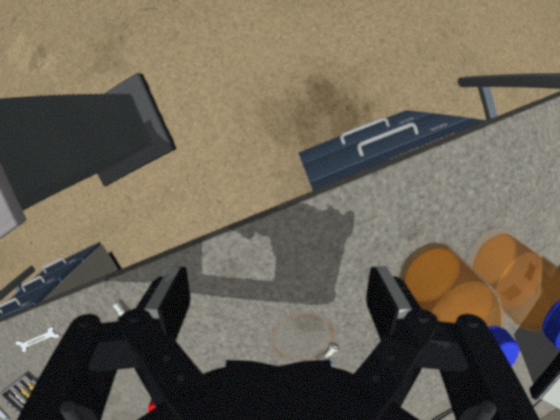

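The wrist view shows brown and blue-capped bottles at (280,470), on the far side from my route, and a dish below at (335,305). The way towards the tray (lower left) is clear at this height.

```bash
python3 -m jog '[[[0,0,2],[0,0,0],1],[[2.2,-5.5,0],[0,0,0],1],[[2.2,-5.5,0],[0,0,0],1],[[2.2,-5.5,0],[0,0,0],1],[[2.2,-5.5,0],[0,0,0],1],[[2.2,-5.5,0],[0,0,0],1],[[2.2,-5.5,0],[0,0,0],1],[[2.2,-5.5,-2],[0,0,0],1]]'
python3 - <<'E'
from h import *
np.set_printoptions(precision=3,suppress=True)
o,p=wcap();cv2.imwrite("pics/w1.png",p["image"][:,:,::-1]);print(o["position"],o["eef_rot"])
for l,z in(("tee_top",.016),("vacant_pocket",.018),("fit_a_top",.018),("spare_straight_top",.014),("tray",.018)):
    for r in look_for(p,l)[:5]: print(l,np.round(r["point"]),round(r["confidence"],2),wworld(p,r["point"],z))
for r in silhouettes(p,"tee_top")[:1]:
    rc=np.argwhere(r["mask"]);W=np.array([wworld(p,x,.010)[:2] for x in rc]);
    print(len(rc),cv2.minAreaRect(W.astype(np.float32)*1000))
E
```

```text
time_s: 1.7
position: [0.4019, 0.1885, 0.2348]
eef_rot: [0.628, 3.072, 0.005]
wrist_force: [0.6, 0.9, -0.8]
grip_width: -0.0
grip_force: 0.0
[0.402 0.189 0.235] [0.628 3.072 0.005]
tee_top [237. 216.] 0.63 [0.445 0.089 0.016]
vacant_pocket [338.  54.] 0.64 [ 0.51  -0.295  0.018]
fit_a_top [316.  84.] 0.48 [ 0.487 -0.183  0.018]
tray [313.  89.] 0.7 [ 0.484 -0.169  0.018]
537 ((448.2658386230469, 82.2694091796875), (59.52693557739258, 30.401081085205078), 7.619970798492432)
```

View pics/w1.png

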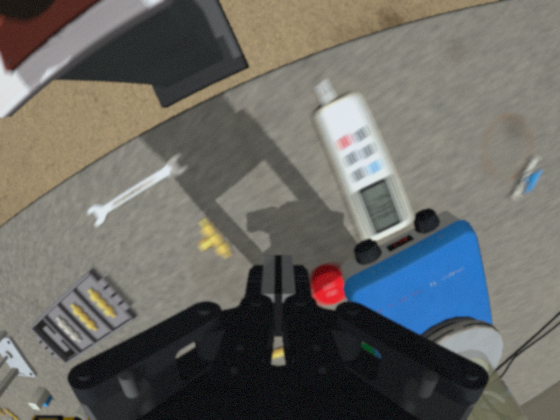

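The wrist view shows the tee at (237,214), the wrench at (190,140), the red cap at (285,328) and the tray at (313,85). All estimates agree on the tee at about (0.446, 0.086). I'll go above it and check from nearer.

```bash
python3 -m jog '[[[2.2,-5.1,0],[0,0,0],1],[[2.2,-5.1,0],[0,0,0],1],[[0,0,-5],[0,0,0],1],[[0,0,-5],[0,0,0],1],[[0,0,-2],[0,0,0],1],[[0,0,0],[0,0,0],1]]'
python3 - <<'E'
from h import *
np.set_printoptions(precision=3,suppress=True)
o,p=wcap();cv2.imwrite("pics/w2.png",p["image"][:,:,::-1]);print(o["position"],o["eef_rot"])
for l,z in(("tee_top",.016),("vacant_pocket",.018)):
    for r in look_for(p,l)[:5]: print(l,np.round(r["point"]),round(r["confidence"],2),wworld(p,r["point"],z))
for c in("scene","side"):
  q=viewer.capture(c)
  for r in silhouettes(q,"tee_top")[:1]:
    W=np.array([world(q,x,.009)[:2] for x in np.argwhere(r["mask"])]);
    print(c,r["confidence"],cv2.minAreaRect(W.astype(np.float32)*1000))
cv2.imwrite("pics/s2.png",q["image"][:,:,::-1])
E
```

```text
time_s: 2.8
position: [0.4422, 0.0892, 0.11]
eef_rot: [-0.625, -3.075, 0.001]
wrist_force: [0.2, 0.3, 0.3]
grip_width: -0.0005
grip_force: 0.0
[0.442 0.089 0.11 ] [-0.625 -3.075  0.001]
tee_top [216. 274.] 0.83 [0.445 0.085 0.016]
vacant_pocket [359.  34.] 0.73 [ 0.51  -0.293  0.018]
scene 0.83 ((446.2500305175781, 91.06980895996094), (45.852325439453125, 43.64928436279297), 50.437103271484375)
side 0.9 ((448.50311279296875, 93.14031219482422), (47.29018020629883, 45.892154693603516), 52.670143127441406)
```

View pics/w2.png

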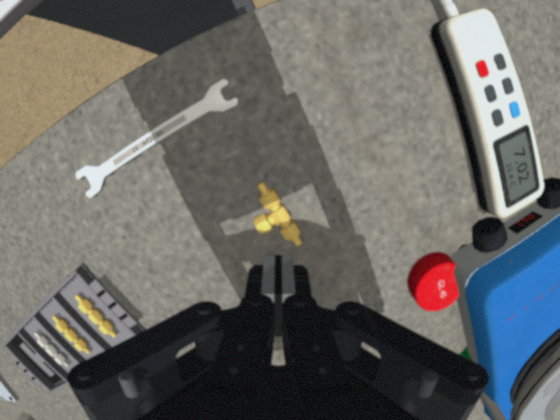

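The tee is at (215,276) with its bar from (185,263) to (243,296), and the fingertips are practically above it. I'll descend to about 25 mm over its top and hold for more than 2 s.

```bash
python3 -m jog '[[[0.3,-0.2,-3],[0,0,0],1],[[0,0,-3],[0,0,0],1],[[0,0,-1],[0,0,0],1],[[0,0,0],[0,0,0],1],[[0,0,0],[0,0,0],1],[[0,0,0],[0,0,0],1],[[0,0,0],[0,0,0],1],[[0,0,0],[0,0,0],1]]'
python3 - <<'E'
from h import *
np.set_printoptions(precision=3,suppress=True)
o,p=wcap();cv2.imwrite("pics/w3.png",p["image"][:,:,::-1]);print(o["position"])
for r in look_for(p,"tee_top"): print(np.round(r["point"]),r["confidence"],wworld(p,r["point"],.016))
E
```

```text
time_s: 4.15
position: [0.4468, 0.0858, 0.0416]
eef_rot: [0.63, 3.077, 0.0]
wrist_force: [0.2, 0.7, 0.9]
grip_width: -0.0002
grip_force: 0.0
[0.447 0.086 0.042]
[237. 274.] 0.74 [0.439 0.087 0.016]
```

View pics/w3.png

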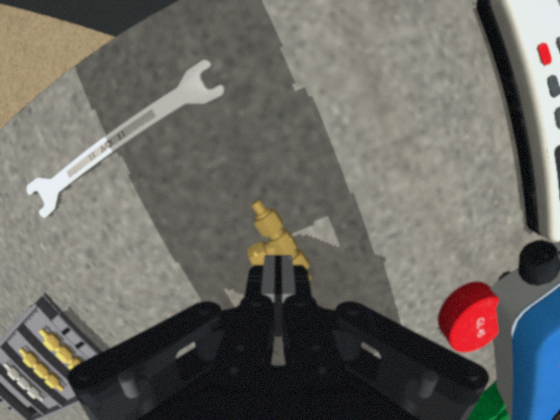

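The tips (260,280) are over the junction of the tee, about (247,280). I'll hold there, then rise.

```bash
N='0'; python3 -m jog '[[[0,0,0],[0,0,0],1],[[0,0,0],[0,0,0],1],[[0,0,0],[0,0,0],1],[[0,0,0],[0,0,0],1],[[0,0,0],[0,0,0],1],[[0,0,0],[0,0,0],1],[[0,0,0],[0,0,0],1],[[0,0,0],[0,0,0],1]]' | head -2
python3 -m jog '[[[0,0,0],[0,0,0],1],[[0,0,0],[0,0,0],1],[[0,0,0],[0,0,0],1],[[0,0,0],[0,0,0],1],[[0,0,0],[0,0,0],1],[[0,0,0],[0,0,0],1],[[0,0,0],[0,0,0],1],[[0,0,0],[0,0,0],1]]' | head -2
python3 -m jog '[[[0,0,5],[0,0,0],1],[[0,0,5],[0,0,0],1],[[0,0,5],[0,0,0],1],[[0,0,3],[0,0,0],1],[[0,-5,0],[0,0,0],1],[[1,-5,0],[0,0,0],1],[[1,-5,0],[0,0,0],1],[[0,0,0],[0,0,0],1]]'
python3 - <<'E'
from h import *
np.set_printoptions(precision=3,suppress=True)
o,p=wcap();cv2.imwrite("pics/w4.png",p["image"][:,:,::-1]);print(o["position"])
for l,z in(("vacant_pocket",.018),("fit_a_top",.018),("tray",.018)):
    for r in look_for(p,l)[:5]: print(l,np.round(r["point"]),round(r["confidence"],2),wworld(p,r["point"],z))
for r in silhouettes(p,"tray")[:1]:
    W=np.array([wworld(p,x,.014)[:2] for x in np.argwhere(r["mask"])]);
    print(cv2.minAreaRect(W.astype(np.float32)*1000))
E
```

```text
time_s: 5.25
position: [0.4465, 0.0858, 0.0413]
time_s: 6.25
position: [0.4466, 0.0858, 0.0413]
time_s: 7.25
position: [0.4668, -0.0671, 0.2213]
eef_rot: [0.637, 3.076, -0.001]
wrist_force: [-0.7, 0.9, -1.2]
grip_width: -0.0002
grip_force: 0.0
[ 0.467 -0.067  0.221]
vacant_pocket [277. 130.] 0.62 [ 0.51  -0.3    0.018]
fit_a_top [232. 193.] 0.76 [ 0.487 -0.185  0.018]
tray [231. 194.] 0.59 [ 0.486 -0.183  0.018]
((495.6292724609375, -219.26449584960938), (103.88095092773438, 264.9461669921875), 13.317205429077148)
```

View pics/w4.png

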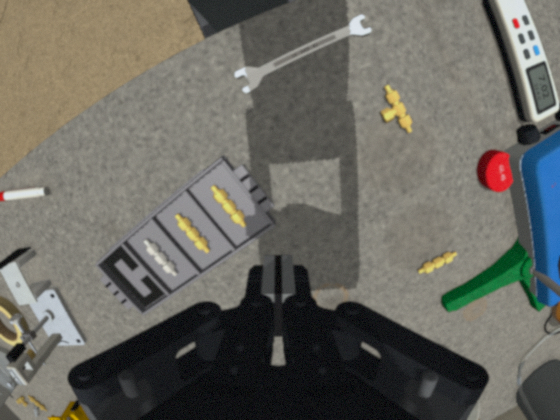

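The wrist view shows the pockets holding fittings at (205,228), (232,192) and (257,160). The vacant one with its T-liner is at (277,130), consistent with (0.514, -0.303). A stand lies beyond it, so I'll check its clearance first.

```bash
python3 - <<'E'
from h import *
np.set_printoptions(precision=3,suppress=True)
p=viewer.capture("scene")
cam=np.array(p["world_from_camera"])[:3,3]
for n,b,t in(("plate near corner",(145,385),(145,385)),("rod",(128,368),(72,375)),("black flag",(152,428),(114,432)),("white cube",(135,395),(120,412))):
    g=world(p,b,0);u=world(p,t,0);s=np.linalg.norm(g[:2]-cam[:2])/np.linalg.norm(u[:2]-cam[:2]);print(n,g,"height",cam[2]*(1-s))
E
python3 -m jog '[[[1,-5,0],[0,0,0],1],[[1,-5,0],[0,0,0],1],[[1,-5,0],[0,0,0],1],[[0.5,-4,0],[0,0,0],1],[[0,0,0],[0,0,0],1]]'
python3 - <<'E'
from h import *
np.set_printoptions(precision=3,suppress=True)
o,p=wcap();cv2.imwrite("pics/w5.png",p["image"][:,:,::-1]);print(o["position"])
for l,z in(("vacant_pocket",.018),("tray",.018)):
    for r in look_for(p,l)[:5]: print(l,np.round(r["point"]),round(r["confidence"],2),wworld(p,r["point"],z))
for r in silhouettes(p,"tray")[:1]:
    W=np.array([wworld(p,x,.014)[:2] for x in np.argwhere(r["mask"])]);
    print(cv2.minAreaRect(W.astype(np.float32)*1000))
E
```

```text
plate near corner [ 0.49  -0.468  0.   ] height 0.0
rod [ 0.552 -0.526  0.   ] height 0.13239648213583244
black flag [ 0.4   -0.484  0.   ] height 0.08602077624740452
white cube [ 0.487 -0.524  0.   ] height 0.04074505469646635
time_s: 8.18
position: [0.5018, -0.2557, 0.2211]
eef_rot: [-0.632, -3.077, 0.001]
wrist_force: [-0.3, 0.4, -0.2]
grip_width: 0.0002
grip_force: 0.0
[ 0.502 -0.256  0.221]
vacant_pocket [201. 245.] 0.96 [ 0.512 -0.3    0.018]
tray [149. 319.] 0.73 [ 0.489 -0.202  0.018]
((494.6025695800781, -218.78773498535156), (104.63931274414062, 263.5559997558594), 13.412004470825195)
```

View pics/w5.png

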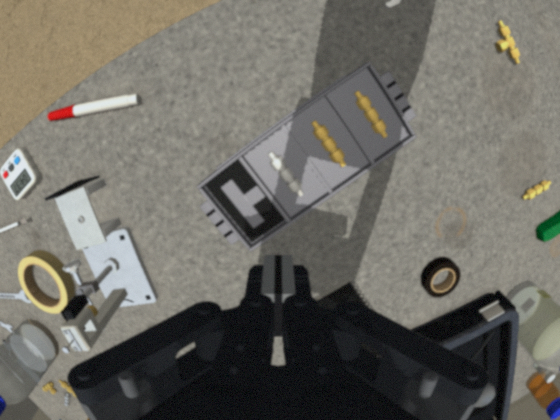

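The vacant pocket is at (202,243), agreeing with (0.514, -0.302). The stand is at least 0.16 m away. I'll move over the pocket first, then go straight down.

```bash
python3 -m jog '[[[1.2,-4.6,0],[0,0,0],1],[[0,0,0],[0,0,0],1],[[0,0,-5],[0,0,0],1],[[0,0,-5],[0,0,0],1],[[0,0,-3],[0,0,0],1],[[0,0,-2],[0,0,0],1],[[0,0,0],[0,0,0],1]]'
python3 - <<'E'
from h import *
np.set_printoptions(precision=3,suppress=True)
o,p=wcap();cv2.imwrite("pics/w6.png",p["image"][:,:,::-1]);print(o["position"])
for r in look_for(p,"vacant_pocket"): print(np.round(r["point"]),r["confidence"],wworld(p,r["point"],.018))
E
```

```text
time_s: 9.25
position: [0.5129, -0.2987, 0.0701]
eef_rot: [-0.628, -3.076, -0.002]
wrist_force: [0.3, -0.7, 0.4]
grip_width: 0.0002
grip_force: 0.0
[ 0.513 -0.299  0.07 ]
[218. 267.] 0.77 [ 0.501 -0.301  0.018]
```

View pics/w6.png

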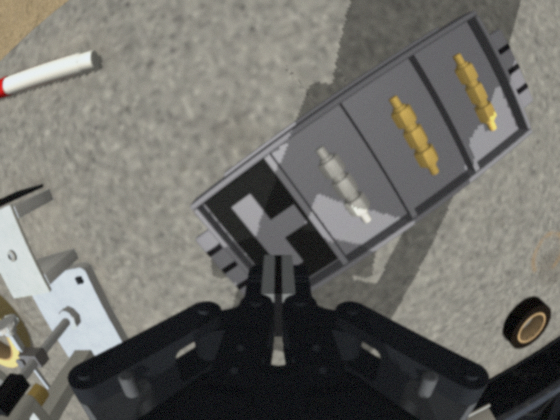

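The pocket shows from corner (205,195) to divider (158,268), with its near side hidden by the fingers. I'll check its centre from the visible tray corners.

```bash
python3 - <<'E'
from h import *
np.set_printoptions(precision=4,suppress=True)
o,p=wcap();a,b,c=[wworld(p,x,.018)[:2] for x in((206,195),(14,476),(128,528))]
u=(b-a)/np.linalg.norm(b-a);v=(c-b)/np.linalg.norm(c-b)
print(np.linalg.norm(b-a),np.linalg.norm(c-b),u@v,a+.031*u+.05*v,o["position"])
E
```

```text
0.23345149097133927 0.09248272538258448 -0.01550663658732277 [ 0.5198 -0.3029] [ 0.5145 -0.3004  0.0727]
```

```bash
python3 -m jog '[[[0.2,-0.1,-2],[0,0,0],1],[[0,0,-0.9],[0,0,0],1],[[0,0,0],[0,0,0],1],[[0,0,0],[0,0,0],1],[[0,0,0],[0,0,0],1],[[0,0,0],[0,0,0],1],[[0,0,0],[0,0,0],1],[[0,0,0],[0,0,0],1]]'
python3 -m jog '[[[0,0,0],[0,0,0],1],[[0,0,0],[0,0,0],1],[[0,0,0],[0,0,0],1],[[0,0,0],[0,0,0],1],[[0,0,0],[0,0,0],1],[[0,0,0],[0,0,0],1],[[0,0,0],[0,0,0],1],[[0,0,0],[0,0,0],1]]' | head -2
python3 -m jog '[[[0,0,0],[0,0,0],1],[[0,0,0],[0,0,0],1],[[0,0,0],[0,0,0],1],[[0,0,0],[0,0,0],1],[[0,0,0],[0,0,0],1],[[0,0,0],[0,0,0],1],[[0,0,0],[0,0,0],1],[[0,0,0],[0,0,0],1]]'
python3 - <<'E'
from h import *
p=viewer.capture("scene");cv2.imwrite("pics/end.png",cv2.resize(p["image"][80:340,200:480,::-1],None,fx=2,fy=2))
E
```

```text
time_s: 10.4
position: [0.5156, -0.3013, 0.0424]
eef_rot: [0.63, 3.078, -0.0]
wrist_force: [0.5, 0.7, 0.5]
grip_width: -0.0
grip_force: 0.0
time_s: 11.4
position: [0.5156, -0.3012, 0.0423]
time_s: 12.4
position: [0.5156, -0.3013, 0.0423]
eef_rot: [-0.63, -3.078, 0.0]
wrist_force: [-0.3, 0.4, 0.4]
grip_width: -0.0003
grip_force: 0.0
```

View pics/end.png

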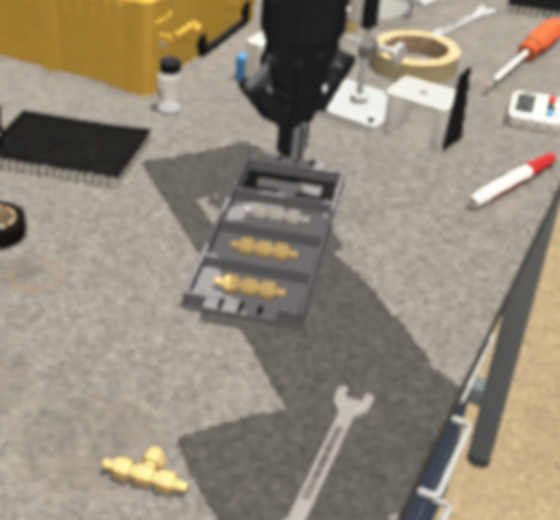

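The final view shows the tips at crop (158,292), directly above the vacant pocket at (185,290). The tee and the fittings are undisturbed, so I'm handing in.

```bash
python3 -c "
from workcell import order
print(order.finish_job())"
```

```text
the job is handed in; nothing more can be done
None
```

I pointed at the tee for over 2 s, then at the tray's vacant pocket for over 2 s, about 25 mm clear each time. I touched nothing and handed the job in at about 12.5 s, still pointing at the pocket.

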